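Fit the charged battery pack to the light pad

TASK

The light pad's battery pack is charged: press the red catch pad beside the charger's bay so that the pack springs loose, draw it out towards you, and slide it into the light pad's dovetail bay until it is fully home and the bay's catch has clicked up behind it. Feel your way and stay gentle, never leaning hard on the pack, the bays or the catches, and leave everything else where it is.

Things in the scene. Friction and masses are not known exactly. Their poses are not given: they have to be found in the camera images.
- pack_center (a point): Centre of the battery pack (teal, yellow label on top), 27 above its underside. x: long (sliding) axis, pointing into the charger's bay at the start; z up. Body 70 long x 44 wide x 40 high over a grey dovetail foot 64 long, 14 high, 44 wide below and 32 above. Total height 54, 0.36 kg (varies by a quarter). Grasp the body across its 44 mm width. Starts latched in the charger.
- charger_mouth (a point): Point on the charger bay's floor (20 above the table), on its centre line where the straight rails begin; x points along the slide into the bay, y to the left. Rails: 12 above the floor, to 34 either side, x = 0 to 92; flared lead-ins from x = -14. Foot's play: 1.7 sideways, 2.9 upward. Latched, the pack's centre is at x = 50; foot clear of the lead-ins below x = -48.
- charger_pad (a point): Top centre of the charger's red catch pad, 26 x 26, 14 above the bay floor (34 above the table), at x = 24, y = 62 from charger_mouth. Pressed straight down it travels 7 and takes about 6 N, then ends on a hard stop.
- charger_catch (a joint): Travel of the charger's catch in m: 0 up (latched), 0.007 fully pressed; the pack is freed at about 0.006.
- light_mouth (a point): Point on the light pad bay's floor (20 above the table), on its centre line where the straight rails begin; x along the slide into the bay, y to the left. Rails, lead-ins and play like the charger's, rails 136 long. The pack goes in along +x, either end first, foot 0 to 2 above the floor. Catch and hard stop sit on a block clamped anywhere in a 36 long slot, so feel for the click: pack centre then anywhere from x = 50 to 88; stop 2 after the click.
- light_catch (a joint): Travel of the light pad's catch in m: 0 up; about 0.006 while the foot rides over it; back to 0 once it has clicked up behind the pack.
- ink_jar: White jar, 66 across, 85 high, on the table; origin at its foot. Leave alone.
- tape_roll: Roll of yellow tape, 96 across, 24 high, flat on the table; origin at its foot. Leave alone.
- mug: Blue mug, 80 across, 95 high; origin at its foot. Leave alone.
- squeegee: Squeegee with wooden handle lying flat, 280 x 127 x 22; origin under its handle. Leave alone.
- spatula: Ink spatula lying flat on the table; origin under it. Leave alone.
- loupe: Black loupe, 42 across, 36 high, standing on the light pad's panel; origin at its foot. Leave alone.
- scale_rule: Steel scale rule, 100 x 22 x 6, lying on the light pad's panel; origin at its underside. Leave alone.
- pack: The same battery pack, with its origin at the centre of the foot's underside (its point of rest), 27 below pack_center.
- charger: Charger: black, fixed, with its catch and a 58 high block behind the bay; in either of two areas, turned. Pressing its catch frees the pack and a spring (5 N) pushes it out about 16; it then lies loose in the rails, to be drawn out along -x. Origin on the table under charger_mouth (20 below it), same axes.
- lightpad: Light pad: glowing aluminium-edged panel, 200 x 250, 24 high (x = 144 to 344), battery bay on its near end; fixed, in either of two areas, turned. A sprung red fin in the bay floor is pushed down by the entering foot (about 5 N of push) and snaps up behind it when home. Origin on the table under light_mouth (20 below it), same axes.
There are look-alikes about, which are no part of the job. There is more than one size of the pack; the job needs the middle-sized.

How it is judged:
On the way, in this order (a step that is already met when the one before it is completed fails the run):
1. the charger's catch is pressed down (value of joint charger_catch above 0.0045 m), for 0.05 s.
2. the pack is out of the charger's bay (horizontal distance between pack_center and charger_mouth above 0.1 m), for 0.1 s.
3. the pack's foot is in the light pad's rails, riding over the catch (x of pack_center in the frame of light_mouth between -0.02 and 0.09 m and y of pack_center in the frame of light_mouth between -0.004 and 0.004 m and z of pack_center in the frame of light_mouth between 0.023 and 0.032 m and value of joint light_catch above 0.003 m), for 0.1 s.
At the end, for the whole second after the job is handed in: The pack lies at rest in the light pad's rails, upright and in line with them within 4 degrees and 4 mm, its centre 47 to 92 mm past the rails' start, and the light pad's catch has risen behind it (less than 1.5 mm from fully up) (x of pack_center in the frame of light_mouth between 0.047 and 0.092 m and y of pack_center in the frame of light_mouth between -0.004 and 0.004 m and z of pack_center in the frame of light_mouth between 0.023 and 0.032 m and angle between the x axis of pack_center and the x axis of light_mouth, either way round below 0.07 rad and angle between pack_center's own z axis and vertical below 0.07 rad and value of joint light_catch below 0.0015 m and linear speed of pack below 0.02 m/s); the robot touches nothing.
It fails at once if the pack is forced against the light pad with more than 20 N (contact force between pack and lightpad above 20 N).
It fails at once if the pack is forced against the charger with more than 30 N (contact force between pack and charger above 30 N).
It fails at once if the robot leans on the charger or its catch with more than 25 N (contact force between the arm and charger above 25 N).
It fails at once if the robot leans on the light pad or its catch with more than 25 N (contact force between the arm and lightpad above 25 N).
It fails at once if a bystander (jar, tape, mug, squeegee, spatula, loupe or rule) is moved by more than 15 mm (distance of any of ink_jar, tape_roll, mug, squeegee, spatula, loupe, scale_rule from where it was at the start of the episode above 0.015 m).
It also fails if it takes over 66 s, if anything falls off the work surface, if the arm or the gripper's body presses on something with over 40 N, if the wrist force passes 120 N, or if a joint passes its speed limit or range.

ROBOT

A 6-joint arm with a two-finger parallel gripper is mounted at the origin on the work surface. World frame = base frame: x ahead of the robot, y to its left, z up, the work surface at z = 0. Lengths are in m, angles in rad, forces in N, time in s.
With the tool pointing down it reaches from about 0.375 to 0.75 m from the base axis. Payload 9 kg.
Tool frame: the origin (TCP) lies midway between the tips of the shut fingers; the grasp point (between the pads) lies ctrl.grasp_offset behind it (ctrl.grasp_offset is the distance from the TCP to the grasp point, in m); z points along the fingers, y is the line along which they close (so a half turn about z gives the same grasp; the last joint's range is limited). The gripper opens to 85 mm and grips with 20 to 120 N. Pads are 22 mm wide; open, the fingers measure 114 mm over their backs; the gripper's body (76 mm by 85 mm) begins 54 mm behind the grasp point. The pads swing forward as they close: fully open they stand 13 mm farther back than shut.
Start: joints at [1.023, 0.104, 0.097, 1.564, 0, 1.353], TCP at [0.194, 0.568, 0.206] pointing down, gripper open.
Joint ranges: [-2.99, 2.99], [-0.84, 1.86], [-1.1, 1.16], [-1.84, 2.11], [-1.51, 1.56], [-3.14, 3.14]. Speed limits (rad/s): [2.22, 2.22, 2.57, 3.14, 3.14, 3.14].

INTERFACE

Orientations are given as a rotation vector (axis times angle).
In Python, from cell import ctrl gives the robot as it stands.
- The arm moves only by the tool servo_tool, never from a script. Its argument "increments" is a list of rows, each a list of 3 entries, a list of its own where there are three numbers: the shift along the tool's x, y, z normalised to -1 to 1, where 1 is 0.05 m, then the turn about the tool's z normalised to -1 to 1, where 1 is 5 degrees, then the closure, from 0 (fully open) to 1 (shut). A call has 1 to 5 rows; each row shifts and turns the commanded pose from where the row before left it, along the tool's axes as they then stand; what a row does not reach is not made up. A row lasts 1/10 s, in which the tool goes at most 50 mm and 8.59 degrees, less where a joint would pass 70% of its speed; a pose out of reach is approached as far as the arm can. A call with a number of a shift or a turn outside -1 to 1 is refused whole. A call with a gripper value outside its range is refused whole. The fingers move at their own pace and stop on an object; "newtons" is the grip in N (left out, the last holds). Time passes only in rows, so rows that do not move let the fingers close. It gives the time, the measured TCP pose, the force, the opening and the grip force at its end, in the units of the state.
- ctrl.state(): the state, without advancing time (a new reading comes with each control period).
- ctrl.capture(name): name is "side" or "top"; returns the picture (420x560x3 uint8, red, green, blue); there is no depth.
- ctrl.calibration(name): a dict with "fx", "fy", "cx", "cy" (pixels), "dist_coeffs" ([k1, k2, p1, p2, k3] as OpenCV has them; the pictures are not rectified), "rvec" (rotation vector, rad) and "tvec" (3), from world to camera coordinates, as OpenCV has them. Camera axes: x right, y down, z forward; pixel columns grow to the right and rows downward; lengths in m; the calibration is good to about 2 mm. A picture is of the moment at which its call begins. calibration takes no time and is no camera call.
- ctrl.job_done(): hands the job in; it is judged then, once.
Trained networks look in the newest picture that a camera, given by its name, has taken for a name from the list of things; names that differ only in an ending like _2 or _b are one class to them, and where a whole thing is asked for, a point or a joint stands for the part that bears it (a point fixed in the world has none). Each returns a list of dicts, best first, with "score" (0 to 1); they miss things now and then, are a little off and sometimes report something else, mostly with a low value. They report only what shows in the picture. A call takes as long as a camera call. They do not tell look-alikes from the thing itself.
- ctrl.search_frame(camera, target): "box" ([left, top, width, height] in pixels, round what is visible of it).
- ctrl.silhouettes(camera, target): "mask" (420x560 bool, what is visible of it) and "box" ([left, top, width, height] in pixels, round what is visible of it).
- ctrl.mark_of(camera, target): "centre" ([column, row] in pixels: a listed point, or the origin of a listed thing).
The state is a dict: "time": time; "joints": joint angles; "joint_vel": joint speeds; "tau": joint torques, N m; "position": TCP position; "orientation": TCP orientation; "wrist_force": force on the tool from outside, world axes, zero at the start; "wrist_torque": the same for the moment, N m; "opening": opening from 0.0 (shut) to 1.0 (fully open); "grasp_force": force on a finger pad.
Only numpy, scipy, OpenCV 4.12 (cv2) and the standard library are available. Lean on these libraries where they do the work, as an engineer would, in place of code of your own. Each camera call takes 0.05 s, during which the arm holds its last target. There are 200 camera calls.

## Working session

There is one attempt and no reset: what is moved stays moved. The work goes in short steps, Python scripts to look and compute and a tool call to move; the robot and the scene stay as the last step left them, time stands still between calls to the robot, and variables do not carry over. Pictures are saved under pics/ and viewed, at most 10 in all, crops included, and the job is handed in when it is done.

Besides the shell and the picture viewer there is one more tool, called after "Request:" by a JSON object that holds its "fn" and its "kwargs". servo_tool: Moves the arm, as the interface text tells. Scaled input: -1 to 1 covers 0.05 m each way for a shift and 5 degrees each way for a turn. Its arguments: {"type":"object","properties":{"increments":{"type":"array","items":{"type":"array"}},"newtons":{"type":"number"}},"required":["increments"]}

```bash
ls; mkdir -p pics; python3 - <<'E'
from cell import ctrl
import cv2, json
for c in("top","side"):
    im=ctrl.capture(c); cv2.imwrite(f"pics/{c}0.png",cv2.resize(im[:,:,::-1],(800,600)))
    for t in("pack_center","charger_mouth","charger_pad","light_mouth"):
        print(c,t,[(round(d['score'],2),[round(float(v)) for v in d['centre']]) for d in ctrl.mark_of(c,t)])
    k=ctrl.calibration(c);print(k)
s=ctrl.state();print(s['time'],s['position'],s['orientation'],s['wrist_force'],s['opening'],ctrl.grasp_offset)
E
```

```text
pics
top pack_center [(0.89, [217, 140]), (0.6, [219, 204]), (0.54, [171, 212])]
top charger_mouth [(0.68, [219, 224])]
top charger_pad [(0.65, [197, 213])]
top light_mouth [(0.89, [344, 220])]
{'fx': 412.141657379624, 'fy': 412.141657379624, 'cx': 279.0858561849966, 'cy': 208.94470237929872, 'dist_coeffs': array([-0.04879302,  0.        ,  0.        ,  0.        ,  0.        ]), 'rvec': array([ 2.20494057, -2.16588101,  0.06189982]), 'tvec': array([-0.01399518,  0.54033227,  1.26450812])}
side pack_center [(0.77, [269, 204]), (0.72, [310, 192]), (0.51, [245, 196])]
side charger_mouth [(0.7, [257, 209])]
side charger_pad [(0.52, [252, 195])]
side light_mouth [(0.57, [302, 262])]
{'fx': 505.91150743708243, 'fy': 505.91150743708243, 'cx': 277.7183985417227, 'cy': 214.3418728512381, 'dist_coeffs': array([0.05329187, 0.        , 0.        , 0.        , 0.        ]), 'rvec': array([ 2.04319425, -0.48110532,  0.26170293]), 'tvec': array([-0.45847908,  0.19211088,  1.70544021])}
0.5 [0.19431286 0.56769083 0.20561012] [-5.15702311e-01 -3.09896996e+00 -1.10154424e-04] [-0.66806375  0.24830297  0.27298245] 0.999692060317537 0.0187
```

View pics/top0.png

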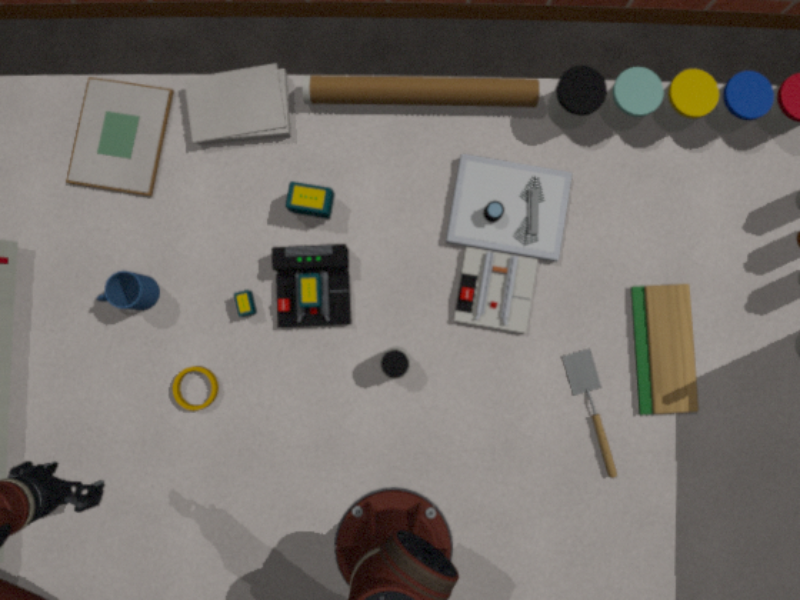

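View pics/side0.png

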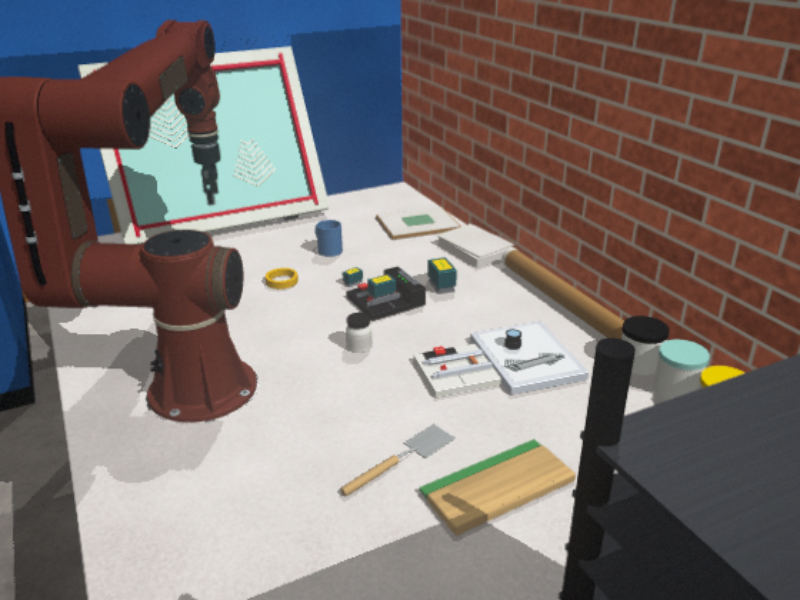

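Top view, in 560-px coordinates: there are three packs. The large one is loose at (217,140), the small one is loose at (171,212), and the middle-sized one sits in the charger at (217,204). I choose the one in the charger. The light pad's bay is at about (344,220), opening towards the robot.

```bash
cat > h.py <<'E'
from cell import ctrl
import cv2, numpy as np
def cal(c):
    k=ctrl.calibration(c);K=np.array([[k['fx'],0,k['cx']],[0,k['fy'],k['cy']],[0,0,1.]])
    return K,np.array(k['dist_coeffs']),cv2.Rodrigues(np.array(k['rvec'],float))[0],np.array(k['tvec'],float)
def w(c,px,z):
    K,d,R,t=cal(c);p=cv2.undistortPoints(np.array(px,float).reshape(-1,1,2),K,d).reshape(-1,2)
    r=np.c_[p,np.ones(len(p))]@R; o=-R.T@t
    return (o+r*((z-o[2])/r[:,2])[:,None])[:,:2]
def px(c,P):
    K,d,R,t=cal(c);return cv2.projectPoints(np.array(P,float).reshape(-1,3),cv2.Rodrigues(R)[0],t,K,d)[0].reshape(-1,2)
def warp(c,im,cx,cy,z,half,s=1.0,N=400):
    # up = +x world, left=+y ; N px square
    g=np.linspace(half,-half,N); X,Y=np.meshgrid(cx+g,cy+g,indexing='ij')
    m=px(c,np.c_[X.ravel(),Y.ravel(),np.full(X.size,z)]).astype(np.float32).reshape(N,N,2)
    return cv2.remap(im,m[...,0],m[...,1],cv2.INTER_CUBIC)
E
python3 - <<'E'
from h import *
M={}
for c in("top","side"):
    im=ctrl.capture(c);M[c]=im
    for t,z in(("pack_center",.047),("charger_mouth",.02),("charger_pad",.034),("light_mouth",.02)):
        for d in ctrl.mark_of(c,t): print(c,t,round(d['score'],2),w(c,d['centre'],z).round(4).tolist())
    for t,z in(("ink_jar",0),("tape_roll",0)):
        for d in ctrl.mark_of(c,t)[:1]: print(c,t,w(c,d['centre'],z).round(3).tolist())
im=M["top"]
cc=w("top",[219,213],.034)[0]; cl=w("top",[344,207],.032)[0]; print(cc,cl)
A=warp("top",im,*cc,.034,.1); B=warp("top",im,*cl,.032,.1)
v=np.hstack([A,B])
for o in(0,400):
  for i in range(0,400,40):
    v[i,o:o+400:4]=(0,255,0); v[::4,o+i]=(0,255,0)
cv2.imwrite("pics/warp.png",v[:,:,::-1])
E
```

```text
top pack_center 0.7 [[0.5515, 0.1867]]
top pack_center 0.64 [[0.7446, 0.1877]]
top pack_center 0.48 [[0.5121, 0.3256]]
top charger_mouth 0.93 [[0.4944, 0.1744]]
top charger_mouth 0.38 [[0.5615, 0.1828]]
top charger_mouth 0.36 [[0.2958, -0.4352]]
top charger_pad 0.43 [[0.5219, 0.2466]]
top charger_pad 0.43 [[0.5091, -0.2089]]
top light_mouth 0.9 [[0.5035, -0.2158]]
top ink_jar [[0.402, 0.005]]
top tape_roll [[0.331, 0.436]]
side pack_center 0.97 [[0.7338, 0.1603]]
side pack_center 0.71 [[0.56, 0.1798]]
side pack_center 0.42 [[0.4867, 0.2749]]
side charger_mouth 0.84 [[0.5004, 0.1825]]
side charger_pad 0.4 [[0.5227, 0.2632]]
side light_mouth 0.89 [[0.5041, -0.2084]]
side ink_jar [[0.407, -0.01]]
side tape_roll [[0.334, 0.441]]
[0.52367671 0.17994808] [ 0.54907005 -0.20395507]
```

View pics/warp.png

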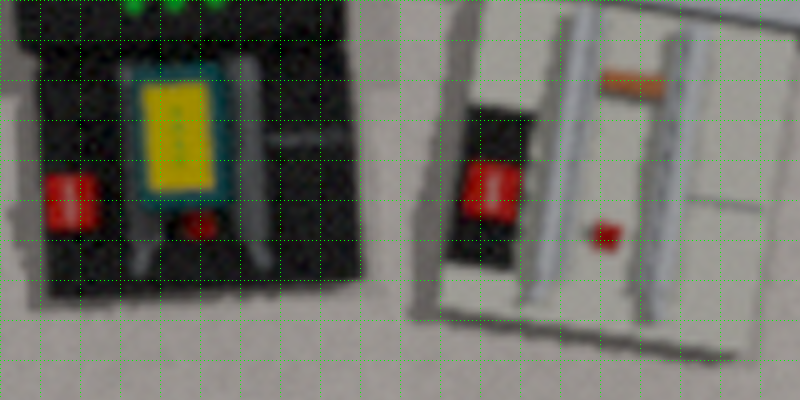

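```bash
python3 - <<'E'
from h import *
im=np.mean([ctrl.capture("top").astype(float) for _ in range(6)],0).astype(np.uint8)
cv2.imwrite("pics/avg.png",im[:,:,::-1])
def fit(mask,c,half,N,name):
    n,l,s,ct=cv2.connectedComponentsWithStats(mask.astype(np.uint8))
    for i in range(1,n):
        if s[i,4]>60*4:
            pts=np.argwhere(l==i)[:,::-1].astype(np.float32);r=cv2.minAreaRect(pts)
            f=lambda p:(c[0]+half-p[1]*2*half/(N-1),c[1]+half-p[0]*2*half/(N-1))
            print(name,'cent',np.round(f(ct[i]),4),'rect',np.round(f(r[0]),4),np.round(np.array(r[1])*2e3*half/N,1),round(r[2],1))
def hsv(a): return cv2.cvtColor(a,cv2.COLOR_RGB2HSV)
c=(.55,.185);N=800;h=.1
H=hsv(warp("top",im,*c,.074,h,N=N)); fit((abs(H[...,0].astype(int)-27)<6)&(H[...,1]>120)&(H[...,2]>70),c,h,N,'label')
fit((((abs(H[...,0].astype(int)-27)<6)|((H[...,0]>75)&(H[...,0]<105)))&(H[...,1]>90)&(H[...,2]>35)),c,h,N,'body')
for c,n in(((.524,.18),'charger'),((.549,-.204),'light')):
    H=hsv(warp("top",im,*c,.034,h,N=N)); fit(((H[...,0]<8)|(H[...,0]>172))&(H[...,1]>130)&(H[...,2]>50),c,h,N,n+' red')
# rails: profile
def rails(c,z,y0,span,xs,name):
    g=cv2.cvtColor(im,cv2.COLOR_RGB2GRAY).astype(np.float32)
    best=[]
    u=np.linspace(*xs,60);v=np.arange(-.045,.045,.0005)
    for a in np.radians(np.arange(y0-span,y0+span,.2)):
        U,V=np.meshgrid(u,v,indexing='ij');X=c[0]+U*np.cos(a)-V*np.sin(a);Y=c[1]+U*np.sin(a)+V*np.cos(a)
        m=px("top",np.c_[X.ravel(),Y.ravel(),np.full(X.size,z)]).astype(np.float32).reshape(*X.shape,2)
        p=np.median(cv2.remap(g,m[...,0],m[...,1],cv2.INTER_LINEAR),0)
        best.append((np.sum(np.diff(p)**2),np.degrees(a),p))
    b=max(best,key=lambda t:t[0]);print(name,'yaw',round(b[1],2))
    print([(int(round(x*1e3)),int(q)) for x,q in zip(v[::3],b[2][::3])])
rails((.5035,-.212),.032,-9.5,5,(0.01,.11),'light')
rails((.4975,.178),.032,3.5,5,(0.0,.09),'charger')
E
```

```text
label cent [0.5523 0.1843] rect [0.5523 0.1844] [51.9 32.2] 86.0
body cent [0.5525 0.1779] rect [0.5522 0.1816] [73.1 49.1] 86.9
body cent [0.5521 0.1842] rect [0.552  0.1845] [52.6 32.6] 85.8
charger red cent [0.5227 0.2442] rect [0.5227 0.2441] [30.6 28.3] 88.2
charger red cent [0.5105 0.1793] rect [0.5106 0.1791] [14.5 15.5] 90.0
light red cent [ 0.5537 -0.1492] rect [ 0.5538 -0.1491] [30.1 31.5] 9.3
light red cent [ 0.5304 -0.2071] rect [ 0.5303 -0.2069] [11.9 11.2] 13.0
light yaw -8.7
[(-45, 154), (-44, 155), (-42, 155), (-40, 155), (-39, 155), (-37, 154), (-36, 154), (-34, 152), (-33, 149), (-31, 146), (-30, 143), (-28, 142), (-27, 144), (-25, 146), (-24, 148), (-22, 147), (-21, 142), (-19, 134), (-18, 124), (-16, 117), (-15, 114), (-13, 114), (-12, 113), (-10, 110), (-9, 108), (-7, 107), (-6, 109), (-4, 120), (-3, 132), (-1, 140), (0, 147), (2, 152), (3, 154), (5, 154), (6, 154), (8, 154), (9, 154), (11, 154), (12, 154), (14, 154), (15, 154), (17, 154), (18, 153), (20, 151), (21, 148), (23, 145), (24, 142), (26, 138), (27, 135), (29, 130), (30, 128), (32, 130), (33, 136), (35, 142), (36, 145), (38, 143), (39, 136), (41, 126), (42, 115), (44, 107)]
charger yaw 6.5
[(-45, 21), (-44, 20), (-42, 19), (-40, 20), (-39, 21), (-37, 27), (-36, 35), (-34, 49), (-33, 61), (-31, 67), (-30, 70), (-28, 70), (-27, 69), (-25, 64), (-24, 59), (-22, 51), (-21, 44), (-19, 39), (-18, 38), (-16, 38), (-15, 43), (-13, 50), (-12, 57), (-10, 71), (-9, 91), (-7, 108), (-6, 117), (-4, 123), (-3, 123), (-1, 124), (0, 123), (2, 123), (3, 122), (5, 121), (6, 119), (8, 119), (9, 120), (11, 123), (12, 123), (14, 123), (15, 123), (17, 122), (18, 119), (20, 113), (21, 101), (23, 86), (24, 71), (26, 56), (27, 51), (29, 50), (30, 49), (32, 49), (33, 43), (35, 36), (36, 29), (38, 23), (39, 18), (41, 17), (42, 16), (44, 16)]
```

Checks so far:
- **Charger:** pack at (0.552, 0.184), yaw about +4.1°. This predicts the pad at (0.522, 0.244), against a measured (0.5227, 0.2442), so they agree.
- **Size:** the body rectangle of about 73x49 fits the middle-sized pack, and it is latched in the charger.

I'll move now, starting by turning the tool to the charger's yaw and shutting the fingers.

Request:
{"fn": "servo_tool", "kwargs": {"increments": [[[0,0,0],-0.92,1],[[0,0,0],-0.92,1],[[0,0,0],-0.92,1],[[0,0,0],-0.92,1],[[0,0,0],-0.92,1]], "newtons": 30}}

```text
time: 2.0
position: [0.1943, 0.5677, 0.2056]
orientation: [-0.118, 3.139, 0.0]
wrist_force: [-0.6, -0.1, 0.3]
opening: 0.143
grasp_force: 0.0
```

```bash
cat >> h.py <<'E'
from scipy.spatial.transform import Rotation as Ro
def to(x,y,z,yaw=None):
    "remaining move in tool units; yaw = desired world yaw (deg) of bay x (tool x = -bay x)"
    s=ctrl.state();R=Ro.from_rotvec(s['orientation']).as_matrix();p=np.array(s['position'])
    d=R.T@(np.array([x,y,z])-p)
    cy=np.degrees(np.arctan2(-R[1,0],-R[0,0]))
    print('t',round(s['time'],2),'pos',p.round(4),'bayyaw',round(cy,2),'F',np.round(s['wrist_force'],1),'open',round(s['opening'],3),'g',round(s['grasp_force'],1))
    print('shift units',(d/.05).round(3),'turn units',None if yaw is None else round((cy-yaw)/5,3))
E
python3 - <<'E'
from h import *
to(.5225,.2442,.1,4.1)
im=cv2.imread("pics/avg.png")[:,:,::-1].copy()
g=warp("top",im,.6,-.22,.024,.16,N=800)
H=cv2.cvtColor(g,cv2.COLOR_RGB2HSV)
c=(.549,-.21);A=warp("top",im,*c,.032,.075,N=600)
for k in range(-7,8):
    for q in(1,): pass
cv2.imwrite("pics/bay.png",A[:,:,::-1]); cv2.imwrite("pics/panel.png",warp("top",im,.64,-.225,.024,.15,N=600)[:,:,::-1])
E
```

```text
t 2.0 pos [0.1943 0.5677 0.2056] bayyaw 4.29 F [-0.6 -0.1  0.3] open 0.143 g 0.0
shift units [-6.061 -6.943  2.112] turn units 0.038
```

View pics/bay.png

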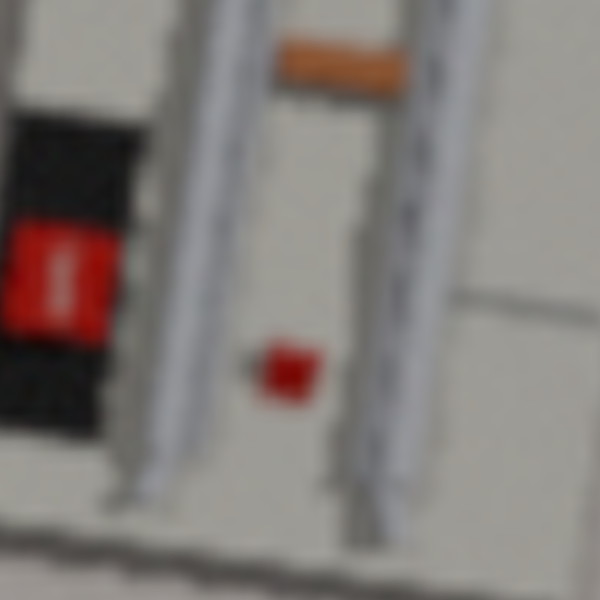

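View pics/panel.png

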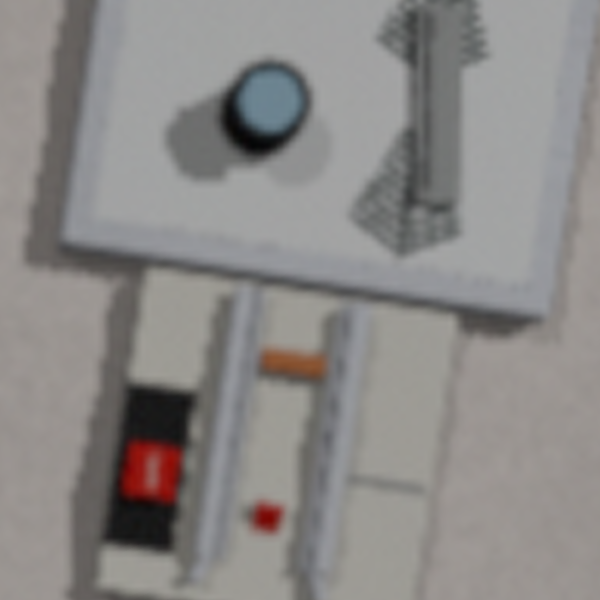

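The bay crop (4 px/mm) shows the left rail at columns 178–237 and the right rail at 383–450 on row 300. That is 68 mm across the outsides and 36 mm across the insides, as specified, with the fin at (292,374). The panel's front edge slopes about 8.6°. I'll approach the pad and refine the bay line numerically at the same time.

Request:
{"fn": "servo_tool", "kwargs": {"increments": [[[-0.75,-0.86,0],0.04,1],[[-0.75,-0.86,0],0,1],[[-0.75,-0.86,0],0,1],[[-0.75,-0.86,0],0,1],[[-0.75,-0.86,0],0,1]]}}

```text
time: 2.5
position: [0.3723, 0.3895, 0.2058]
orientation: [-0.108, 3.139, 0.001]
wrist_force: [0.1, -0.3, 0.2]
opening: 0.0
grasp_force: 0.0
```

```bash
python3 - <<'E'
from h import *
to(.5225,.2442,.1,4.1)
from scipy.optimize import minimize
im=cv2.imread("pics/avg.png")[:,:,::-1]; g=cv2.cvtColor(im,cv2.COLOR_RGB2GRAY).astype(np.float32)
def mean_edge(o,a,us,name,edges):
    ca,sa=np.cos(np.radians(a)),np.sin(np.radians(a)); v=np.arange(-.045,.045,.00025)
    for e in edges:
        P=[]
        for u0 in us:
            u=np.linspace(u0-.008,u0+.008,17);U,V=np.meshgrid(u,v,indexing='ij')
            m=px("top",np.c_[(o[0]+U*ca-V*sa).ravel(),(o[1]+U*sa+V*ca).ravel(),np.full(U.size,.032)]).astype(np.float32).reshape(*U.shape,2)
            p=np.gradient(cv2.GaussianBlur(cv2.remap(g,m[...,0],m[...,1],cv2.INTER_CUBIC).mean(0)[None],(0,0),3)[0])
            k=abs(v-e)<.005;w_=abs(p)*k;w_[w_<.6*w_.max()]=0
            P.append((w_*v).sum()/w_.sum())
        f=np.polyfit(us,P,1);print(name,e,(np.array(P)*1e3).round(1),'dyaw',np.degrees(f[0]).round(2),'at0',(f[1]*1e3).round(2))
mean_edge((.5065,-.2062),-8.6,np.arange(.015,.12,.015),'light',(.034,.018,-.018,-.034))
mean_edge((.5023,.1807),4.1,np.arange(.008,.09,.012),'chg',(.034,-.034))
# panel front edge
for s in(-1,1): pass
E
```

```text
t 2.5 pos [0.3723 0.3895 0.2058] bayyaw 3.92 F [ 0.1 -0.3  0.2] open 0.0 g 0.0
shift units [-2.797 -3.106  2.116] turn units -0.035
light 0.034 [34.4 34.4 34.4 34.2 34.1 34.1 34.1] dyaw -0.2 at0 34.46
light 0.018 [21.  19.1 18.7 19.7 19.  18.6 17.8] dyaw -1.43 at0 20.63
light -0.018 [-19.8 -17.7 -21.2 -22.8 -22.8 -18.  -17.9] dyaw 0.46 at0 -20.51
light -0.034 [-36.3 -36.1 -34.  -35.5 -35.6 -35.5 -35.5] dyaw 0.28 at0 -35.8
chg 0.034 [35.  34.8 34.8 34.8 34.6 34.6 34.6] dyaw -0.31 at0 34.98
chg -0.034 [-35.3 -35.1 -35.1 -35.  -35.4 -36.1 -36.5] dyaw -0.98 at0 -34.75
```

Request:
{"fn": "servo_tool", "kwargs": {"increments": [[[-0.56,-0.62,0.3],0,1],[[-0.56,-0.62,0.3],0,1],[[-0.56,-0.62,0.3],0,1],[[-0.56,-0.62,0.4],0,1],[[-0.56,-0.62,0.4],0,1]]}}

```text
time: 3.0
position: [0.5227, 0.2445, 0.1202]
orientation: [-0.107, 3.139, 0.0]
wrist_force: [0.1, 0.3, -0.0]
opening: -0.002
grasp_force: 0.0
```

Request:
{"fn": "servo_tool", "kwargs": {"increments": [[[0,0,0],0,1],[[0,0,0],0,1]]}}

```text
time: 3.2
position: [0.5213, 0.2452, 0.12]
orientation: [0.104, -3.138, -0.0]
wrist_force: [-0.0, 0.5, 0.0]
opening: -0.0
grasp_force: 0.0
```

```bash
python3 - <<'E'
from h import *
to(.5225,.2442,.04,4.1)
E
```

```text
t 3.2 pos [0.5213 0.2452 0.12  ] bayyaw 3.8 F [-0.   0.5  0. ] open -0.0 g 0.0
shift units [-0.024 -0.022  1.6  ] turn units -0.06
```

Request:
{"fn": "servo_tool", "kwargs": {"increments": [[[-0.02,-0.02,0.4],0,1],[[0,0,0.4],0,1],[[0,0,0.4],0,1],[[0,0,0.3],0,1],[[0,0,0],0,1]]}}

```text
time: 3.7
position: [0.5208, 0.2456, 0.044]
orientation: [0.109, -3.137, 0.0]
wrist_force: [-0.5, -0.8, -0.4]
opening: 0.0
grasp_force: 0.0
```

Request:
{"fn": "servo_tool", "kwargs": {"increments": [[[0,0,0.06],0,1],[[0,0,0.06],0,1],[[0,0,0.06],0,1],[[0,0,0.04],0,1],[[0,0,0],0,1]]}}

```text
time: 4.2
position: [0.5225, 0.2449, 0.0345]
orientation: [0.107, -3.14, -0.0]
wrist_force: [0.4, -0.5, 0.4]
opening: 0.003
grasp_force: 0.0
```

Request:
{"fn": "servo_tool", "kwargs": {"increments": [[[0,0,0.03],0,1],[[0,0,0.03],0,1],[[0,0,0.03],0,1],[[0,0,0],0,1]]}}

```text
time: 4.6
position: [0.5223, 0.2449, 0.0298]
orientation: [0.107, -3.139, -0.0]
wrist_force: [0.4, 0.9, -0.6]
opening: 0.001
grasp_force: 0.0
```

Request:
{"fn": "servo_tool", "kwargs": {"increments": [[[0,0,0.02],0,1],[[0,0,0.02],0,1],[[0,0,0],0,1]]}}

```text
time: 4.9
position: [0.5224, 0.245, 0.028]
orientation: [0.107, -3.14, -0.0]
wrist_force: [-0.6, 0.7, -0.2]
opening: 0.001
grasp_force: 0.0
```

Request:
{"fn": "servo_tool", "kwargs": {"increments": [[[0,0,0.02],0,1],[[0,0,0.02],0,1],[[0,0,0],0,1]]}}

```text
time: 5.2
position: [0.5224, 0.245, 0.0259]
orientation: [0.107, -3.14, -0.0]
wrist_force: [-0.9, -0.4, -0.3]
opening: 0.003
grasp_force: 0.0
```

```bash
python3 - <<'E'
from h import *
to(.5225,.2442,.04,4.1)
a=ctrl.capture("top");b=ctrl.capture("side")
p=px("side",[.5225,.2442,.034])[0].astype(int);q=px("top",[.5225,.2,.034])[0].astype(int)
f=lambda i,p:cv2.resize(i[p[1]-35:p[1]+35,p[0]-35:p[0]+35],(400,400),interpolation=cv2.INTER_CUBIC)
cv2.imwrite("pics/press.png",np.hstack([f(a,q),f(b,p)])[:,:,::-1])
E
```

```text
t 5.2 pos [0.5224 0.245  0.0259] bayyaw 3.9 F [-0.9 -0.4 -0.3] open 0.003 g 0.0
shift units [-0.002 -0.016 -0.282] turn units -0.039
```

View pics/press.png

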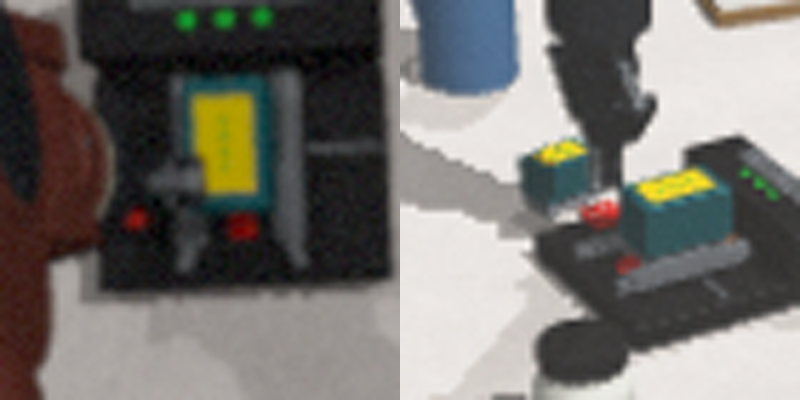

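The crop shows the fingers over the pad, whose red still shows at side-crop (600,215). The pack is still in place and no force is felt. I'll triangulate the pad against the fingertip.

```bash
python3 - <<'E'
from h import *
s0=cv2.resize(cv2.imread("pics/side0.png"),(560,420),interpolation=cv2.INTER_AREA)
s1=ctrl.capture("side")[:,:,::-1]
t1=ctrl.capture("top")[:,:,::-1]
a=cv2.imread("pics/avg.png")
def reds(im,n):
    H=cv2.cvtColor(np.ascontiguousarray(im),cv2.COLOR_BGR2HSV);m=((H[...,0]<8)|(H[...,0]>172))&(H[...,1]>130)&(H[...,2]>90)
    k,l,s,c=cv2.connectedComponentsWithStats(m.astype(np.uint8))
    for i in range(1,k):
        if s[i,4]>4 and 150<c[i][0]<350 and 180<c[i][1]<270: print(n,s[i,:].tolist(),c[i].round(1))
reds(s0,'side0');reds(s1,'side1');reds(a,'top0');reds(t1,'top1')
for z in(.026,.034): print('tcp px side',px("side",[.5224,.245,z]).round(1),'top',px("top",[.5224,.245,z]).round(1))
for z in(.027,.034): print('pad model',px("side",[.5218,.2442,z]),px("top",[.5218,.2442,z]))
p=px("side",[.5224,.245,.034])[0].astype(int)
c=lambda i:cv2.resize(i[p[1]-22:p[1]+18,p[0]-20:p[0]+20],(400,400),interpolation=cv2.INTER_CUBIC)
cv2.imwrite("pics/press2.png",np.hstack([c(s0),c(s1)]))
E
```

```text
side0 [251, 199, 6, 4, 18] [253.8 200.2]
side0 [304, 243, 8, 5, 34] [307.3 245.1]
side0 [309, 256, 3, 2, 6] [310.  256.5]
side1 [251, 198, 6, 5, 19] [253.7 200.1]
side1 [257, 208, 3, 3, 6] [258.  208.8]
side1 [304, 243, 8, 5, 32] [307.6 245.2]
side1 [309, 256, 3, 3, 7] [309.9 256.7]
top0 [322, 201, 10, 10, 71] [326.5 205.2]
top0 [194, 209, 8, 9, 66] [197.6 213. ]
top0 [344, 212, 4, 3, 11] [345.4 212.9]
top1 [159, 180, 14, 43, 312] [165.3 201.5]
top1 [322, 201, 10, 10, 75] [326.6 205.2]
top1 [344, 212, 4, 3, 10] [345.2 212.9]
top1 [199, 215, 3, 3, 7] [200.3 216. ]
top1 [218, 217, 4, 2, 7] [219.7 217.6]
tcp px side [[254.1 200.5]] top [[198.5 213.2]]
tcp px side [[254.  198.7]] top [[197.9 213. ]]
pad model [[254.01707347 200.35987843]] [[198.63716662 213.35690053]]
pad model [[253.95487746 198.85398754]] [[198.17981306 213.23592402]]
```

View pics/press2.png

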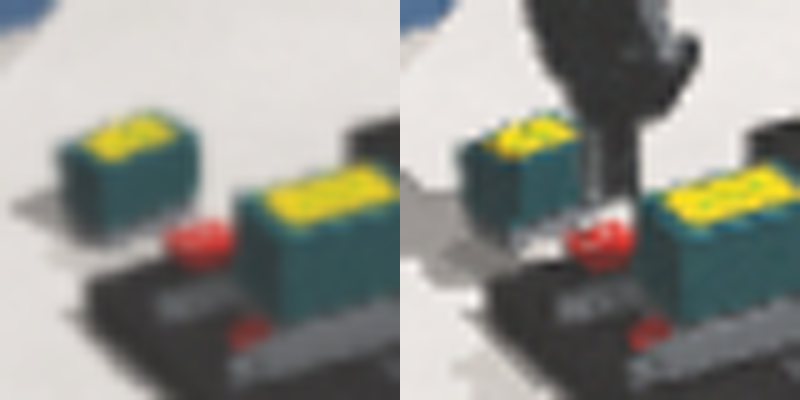

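The fingertip appears to end at about row 195 in the side crop, a little above the pad top at row 220. So I'll keep feeling downward in small steps.

Request:
{"fn": "servo_tool", "kwargs": {"increments": [[[0,0,0.02],0,1],[[0,0,0.02],0,1]]}}

```text
time: 5.6
position: [0.5226, 0.245, 0.0241]
orientation: [-0.107, 3.14, 0.0]
wrist_force: [0.1, 0.1, -0.1]
opening: -0.005
grasp_force: 0.0
```

Request:
{"fn": "servo_tool", "kwargs": {"increments": [[[0,0,0.02],0,1],[[0,0,0.02],0,1]]}}

```text
time: 5.8
position: [0.5225, 0.245, 0.022]
orientation: [0.107, -3.14, -0.0]
wrist_force: [0.8, -0.0, -0.2]
opening: 0.005
grasp_force: 0.0
```

Request:
{"fn": "servo_tool", "kwargs": {"increments": [[[0,0,0.02],0,1],[[0,0,0.02],0,1]]}}

```text
time: 6.0
position: [0.5225, 0.245, 0.02]
orientation: [-0.107, 3.14, 0.0]
wrist_force: [1.1, -0.0, -0.0]
opening: 0.006
grasp_force: 0.0
```

Request:
{"fn": "servo_tool", "kwargs": {"increments": [[[0,0,0.02],0,1],[[0,0,0.02],0,1]]}}

```text
time: 6.2
position: [0.5225, 0.245, 0.018]
orientation: [-0.107, 3.14, 0.0]
wrist_force: [0.0, -0.1, -0.1]
opening: 0.004
grasp_force: 0.0
```

```bash
python3 - <<'E'
from h import *
to(.5225,.2442,.04,4.1); s=ctrl.state(); print(s['wrist_torque'],s['tau'])
E
```

```text
t 6.2 pos [0.5225 0.245  0.018 ] bayyaw 3.9 F [ 0.  -0.1 -0.1] open 0.004 g 0.0
shift units [ 0.001 -0.016 -0.439] turn units -0.04
[-0.03184794 -0.02411009 -0.05628439] [-3.04066771e-04 -5.32669902e+01  4.87604713e+01  4.95961262e-02
 -3.85390686e-04 -3.86133775e-05]
```

Request:
{"fn": "servo_tool", "kwargs": {"increments": [[[0,0,0.02],0,1],[[0,0,0.02],0,1]]}}

```text
time: 6.4
position: [0.5225, 0.245, 0.016]
orientation: [-0.107, 3.14, 0.0]
wrist_force: [0.1, 0.4, 0.1]
opening: 0.004
grasp_force: 0.0
```

Request:
{"fn": "servo_tool", "kwargs": {"increments": [[[0,0,0.02],0,1],[[0,0,0],0,1]]}}

```text
time: 6.6
position: [0.5224, 0.245, 0.0149]
orientation: [0.107, -3.14, -0.0]
wrist_force: [-0.2, 0.9, 0.9]
opening: -0.001
grasp_force: 0.0
```

Request:
{"fn": "servo_tool", "kwargs": {"increments": [[[0,0,0.02],0,1],[[0,0,0],0,1]]}}

```text
time: 6.8
position: [0.5224, 0.245, 0.014]
orientation: [0.107, -3.14, -0.0]
wrist_force: [-0.4, -0.5, -0.2]
opening: 0.001
grasp_force: 0.0
```

```bash
python3 - <<'E'
from h import *
to(.5225,.2442,.04,4.1)
s0=cv2.resize(cv2.imread("pics/side0.png"),(560,420),interpolation=cv2.INTER_AREA).astype(int)
s1=ctrl.capture("side")[:,:,::-1].astype(int)
p=px("side",[.5224,.245,.034])[0].astype(int)
D=abs(s1-s0).sum(2)[p[1]-14:p[1]+12,p[0]-10:p[0]+14]
print(p);print(D//10)
E
```

```text
t 6.8 pos [0.5224 0.245  0.014 ] bayyaw 3.9 F [-0.4 -0.5 -0.2] open 0.001 g 0.0
shift units [-0.    -0.016 -0.52 ] turn units -0.04
[254 198]
[[ 2  2  2  2 26 48 50 51 50 50 51 50 49 50 48 44 40 40 43 47  1  2  2  2]
 [ 2  2  2  3 17 41 50 50 50 50 49 49 50 52 50 49 45 46 49 36  0  2  3  2]
 [ 2  2  3  3 12 35 45 48 49 50 49 49 50 50 51 50 48 50 45 13  1  2  2  2]
 [ 4  5  7  2  2  9 22 37 46 49 49 51 51 50 51 50 50 51 23  0  2  2  2  2]
 [ 2  4  3  5  7  5  8 21 33 42 50 50 50 50 50 50 50 41  2  2  2  2  2  3]
 [ 3  4  1  2  2  6  4 12 13 25 44 49 49 50 50 50 45 13  0  2  2  2  2  5]
 [12  3  5  7  2  0  4  2  5 16 42 49 50 48 40 33 21  0  3  2  2  2  2  5]
 [ 8  9  1  2  3  1  0  2  4  8 40 48 50 41 12  1  2  2  2  2  2  3  3  6]
 [ 7  8  8  1  0  0  0  2  3  3 37 48 50 41  1  2  2  3  3  3  4  5  5  8]
 [ 3  4  4  1  1  0  0  3  3  2 36 48 48 43  1  2  3  4  4  5  2  1  1  1]
 [ 2  4  3  0  1  0  0  2  2  3 36 46 46 38  1  7  7  3  2  2  3  6  6  5]
 [ 2  4  0  1  0  1  1  0  3 11 39 47 45 31  3  4  5  6  5  4  4  2  1  1]
 [ 2  3  1  0  1  0  1  0  8 16 40 47 44 20  4  3  1  5  4
[... 292 characters left out ...]
 0  0  1  0  0  1  1  0]
 [16 17  1  5  8 11  3  1  1  2  3  1  1  1  0  0  0  0  1  1  1  1  0  1]
 [18 16 14 11  8  6  2  1  0  0  1  1  0  1  0  0  0  0  1  0  0  1  0  0]
 [ 9  5  4  2  1  0  0  0  0  1  3  1  1  0  0  0  0  1  1  0  1  1  1  0]
 [ 4  2  1  0  0  1  1  1  0  0  1  1  0  0  0  0  0  0  1  1  1  0  0  0]
 [ 0  0  0  0  0  0  0  0  0  0  0  1  0  2  1  0  0  0  1  0  0  0  0  1]
 [ 1  0  0  0  1  0  2  2  2  0  3  0  0  0  0  0  0  0  1  0  1  0  1  1]
 [ 0  0  0  0  1  0  2  2  3  0  0  0  0  0  1  1  1  0  1  0  0  1  0  0]
 [ 1  0  0  0  0  0  0  0  0  1  1  2  1  0  1  2  1  0  0  1  2  4  4  4]
 [ 0  0  0  0  0  0  1  0  1  0  0  0  1  2  1  1  1  2  2  4  3  2  2  1]]
```

Request:
{"fn": "servo_tool", "kwargs": {"increments": [[[0,0,0.02],0,1],[[0,0,0],0,1]]}}

```text
time: 7.05
position: [0.5224, 0.245, 0.013]
orientation: [0.107, -3.14, -0.0]
wrist_force: [0.1, -0.1, 0.3]
opening: -0.004
grasp_force: 0.0
```

Request:
{"fn": "servo_tool", "kwargs": {"increments": [[[0,0,0.02],0,1],[[0,0,0],0,1]]}}

```text
time: 7.25
position: [0.5224, 0.245, 0.012]
orientation: [0.107, -3.14, -0.0]
wrist_force: [-0.5, -0.1, 0.3]
opening: 0.001
grasp_force: 0.0
```

Request:
{"fn": "servo_tool", "kwargs": {"increments": [[[0,0,0.02],0,1],[[0,0,0],0,1]]}}

```text
time: 7.45
position: [0.5224, 0.245, 0.011]
orientation: [0.107, -3.14, -0.0]
wrist_force: [0.7, 0.1, -0.4]
opening: 0.001
grasp_force: 0.0
```

No contact yet, so I'll look closely at the whole gripper in both views.

```bash
python3 - <<'E'
from h import *
b=ctrl.capture("side");a=ctrl.capture("top")
print(-cal("side")[2].T@cal("side")[3],-cal("top")[2].T@cal("top")[3])
print([px("side",[.5224,.245,z]).round(1).tolist() for z in(.011,.03,.1,.2)],[px("top",[.5224,.245,z]).round(1).tolist() for z in(.011,.03,.1,.2)])
A=cv2.resize(a[170:250,150:230],(400,400),interpolation=cv2.INTER_CUBIC)
B=cv2.resize(b[145:225,215:295],(400,400),interpolation=cv2.INTER_CUBIC)
for i,P in((A,px("top",[[.5224,.245,z] for z in(.011,.1)])-[150,170]),(B,px("side",[[.5224,.245,z] for z in(.011,.1)])-[215,145])):
    for q in P: cv2.circle(i,tuple(int(v*5+2) for v in q),3,(255,0,255),-1)
cv2.imwrite("pics/z8.png",np.hstack([A,B])[:,:,::-1])
E
```

```text
[-0.18559257 -1.45317972  1.00471889] [ 0.45883712 -0.01428132  1.29630249]
[[[254.2, 203.7]], [[254.0, 199.6]], [[253.4, 184.3]], [[252.5, 161.5]]] [[[199.4, 213.4]], [[198.2, 213.1]], [[193.3, 211.8]], [[185.4, 209.7]]]
```

View pics/z8.png

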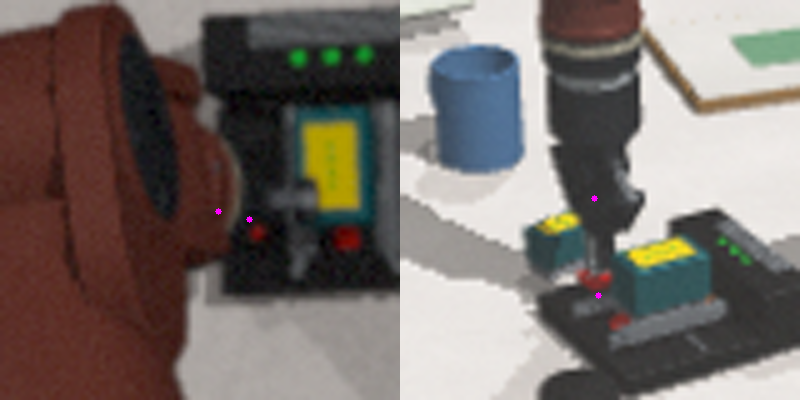

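The side crop shows the tip (597,268) right over the red pad (595,280), 18–19 mm higher than the reported TCP. So contact is just below, and I'll continue gently.

Request:
{"fn": "servo_tool", "kwargs": {"increments": [[[0,0,0.02],0,1],[[0,0,0],0,1]]}}

```text
time: 7.75
position: [0.5224, 0.245, 0.01]
orientation: [0.107, -3.14, -0.0]
wrist_force: [0.4, 0.7, -0.4]
opening: 0.001
grasp_force: 0.0
```

Request:
{"fn": "servo_tool", "kwargs": {"increments": [[[0,0,0.02],0,1],[[0,0,0],0,1]]}}

```text
time: 7.95
position: [0.5224, 0.245, 0.009]
orientation: [0.107, -3.14, -0.0]
wrist_force: [-0.2, -0.0, 0.4]
opening: 0.001
grasp_force: 0.0
```

Request:
{"fn": "servo_tool", "kwargs": {"increments": [[[0,0,0.02],0,1],[[0,0,0],0,1]]}}

```text
time: 8.15
position: [0.5226, 0.245, 0.0082]
orientation: [-0.107, 3.14, 0.0]
wrist_force: [0.3, 0.6, 0.7]
opening: -0.004
grasp_force: 0.2
```

Request:
{"fn": "servo_tool", "kwargs": {"increments": [[[0,0,0.02],0,1],[[0,0,0],0,1]]}}

```text
time: 8.35
position: [0.5226, 0.2451, 0.0072]
orientation: [-0.107, 3.139, 0.0]
wrist_force: [-0.5, 1.0, 1.6]
opening: -0.007
grasp_force: 1.1
```

Request:
{"fn": "servo_tool", "kwargs": {"increments": [[[0,0,0.02],0,1],[[0,0,0],0,1]]}}

```text
time: 8.55
position: [0.5226, 0.245, 0.0061]
orientation: [-0.107, 3.14, 0.0]
wrist_force: [-1.0, 0.3, 1.0]
opening: -0.001
grasp_force: 1.1
```

Request:
{"fn": "servo_tool", "kwargs": {"increments": [[[0,0,0.02],0,1],[[0,0,0],0,1]]}}

```text
time: 8.75
position: [0.5226, 0.245, 0.005]
orientation: [-0.107, 3.14, 0.0]
wrist_force: [0.1, 0.1, 2.2]
opening: 0.001
grasp_force: 0.9
```

Request:
{"fn": "servo_tool", "kwargs": {"increments": [[[0,0,0.02],0,1],[[0,0,0],0,1]]}}

```text
time: 8.95
position: [0.5226, 0.245, 0.004]
orientation: [-0.107, 3.14, 0.0]
wrist_force: [-0.0, -0.2, 2.0]
opening: 0.004
grasp_force: 0.8
```

Request:
{"fn": "servo_tool", "kwargs": {"increments": [[[0,0,0.02],0,1],[[0,0,0],0,1]]}}

```text
time: 9.15
position: [0.5226, 0.245, 0.003]
orientation: [-0.107, 3.14, 0.0]
wrist_force: [0.2, 0.5, 1.5]
opening: 0.0
grasp_force: 0.9
```

Request:
{"fn": "servo_tool", "kwargs": {"increments": [[[0,0,0.015],0,1],[[0,0,0],0,1]]}}

```text
time: 9.35
position: [0.5225, 0.245, 0.0022]
orientation: [-0.107, 3.14, 0.0]
wrist_force: [1.2, 0.9, 1.7]
opening: 0.001
grasp_force: 0.8
```

```bash
cat >> h.py <<'E'
def yellow(save=None):
    im=np.mean([ctrl.capture("top").astype(float) for _ in range(2)],0).astype(np.uint8)
    H=cv2.cvtColor(im,cv2.COLOR_RGB2HSV);m=(abs(H[...,0].astype(int)-27)<6)&(H[...,1]>120)&(H[...,2]>70)
    n,l,s,c=cv2.connectedComponentsWithStats(m.astype(np.uint8))
    for i in range(1,n):
        if s[i,4]>30 and s[i,4]<600: print('yel',s[i].tolist(),c[i].round(1),w("top",c[i],.074).round(4))
    return im
E
python3 - <<'E'
from h import *
yellow();to(.5225,.2442,.04,4.1)
E
```

```text
yel [204, 130, 24, 16, 293] [215.5 137.6] [[0.749 0.191]]
yel [211, 199, 11, 17, 157] [216.5 206.7] [[0.5403 0.1818]]
yel [121, 259, 9, 25, 114] [124.4 271.1] [[0.3435 0.452 ]]
t 9.45 pos [0.5226 0.245  0.0023] bayyaw 3.9 F [1.2 0.5 1.5] open -0.001 g 0.8
shift units [ 0.002 -0.016 -0.753] turn units -0.039
```

The catch felt contact at TCP z of 0.0085 and is now pressed about 6.5 mm, and the pack has sprung back to (0.540, 0.182). I'll lift, open and look.

Request:
{"fn": "servo_tool", "kwargs": {"increments": [[[0,0,-0.2],0,1],[[0,0,-0.5],0,0.5],[[0,0,-0.8],0,0],[[0,0.5,-0.5],0,0],[[0,0.5,0],0,0]]}}

```text
time: 9.95
position: [0.5216, 0.2958, 0.1078]
orientation: [-0.105, 3.133, 0.003]
wrist_force: [0.1, 0.5, 0.4]
opening: 0.681
grasp_force: 0.0
```

Request:
{"fn": "servo_tool", "kwargs": {"increments": [[[0,0.5,0],0,0],[[0,0,0],0,0]]}}

```text
time: 10.15
position: [0.5168, 0.322, 0.103]
orientation: [-0.111, 3.139, 0.001]
wrist_force: [-0.0, -0.0, 0.6]
opening: 0.992
grasp_force: 0.0
```

```bash
python3 - <<'E'
from h import *
im=yellow()
c=(.54,.182);N=800;h=.06
H=cv2.cvtColor(warp("top",im,*c,.074,h,N=N),cv2.COLOR_RGB2HSV)
m=((abs(H[...,0].astype(int)-27)<6)&(H[...,1]>120)&(H[...,2]>70)).astype(np.uint8)
n,l,s,ct=cv2.connectedComponentsWithStats(m);i=1+s[1:,4].argmax();r=cv2.minAreaRect(np.argwhere(l==i)[:,::-1].astype(np.float32))
f=lambda p:np.array((c[0]+h-p[1]*2*h/(N-1),c[1]+h-p[0]*2*h/(N-1)))
P=f(r[0]);print('pack',P,np.array(r[1])*2e3*h/N,r[2])
to(P[0],P[1],.05,4.0)
E
```

```text
yel [204, 130, 24, 16, 294] [215.5 137.6] [[0.749  0.1909]]
yel [211, 200, 11, 17, 182] [216.  208.1] [[0.536  0.1832]]
pack [0.53564662 0.18324655] [51.81635284 31.81340332] 86.07408905029297
t 10.25 pos [0.517  0.3199 0.1025] bayyaw 3.97 F [0.  1.  0.6] open 0.999 g 0.0
shift units [-0.183 -2.752  1.051] turn units -0.007
```

Request:
{"fn": "servo_tool", "kwargs": {"increments": [[[-0.04,-0.55,0],0,0],[[-0.04,-0.55,0],0,0],[[-0.04,-0.55,0],0,0],[[-0.04,-0.55,0],0,0],[[-0.03,-0.55,0],0,0]]}}

```text
time: 10.75
position: [0.536, 0.1811, 0.1024]
orientation: [0.105, -3.139, 0.0]
wrist_force: [1.0, 0.2, -0.1]
opening: 1.001
grasp_force: 0.0
```

Request:
{"fn": "servo_tool", "kwargs": {"increments": [[[0,0,0.3],0,0],[[0,0,0.3],0,0],[[0,0,0.2],0,0],[[0,0,0],0,0]]}}

```text
time: 11.15
position: [0.5343, 0.1837, 0.0598]
orientation: [0.108, -3.136, 0.0]
wrist_force: [-0.2, -0.1, 0.2]
opening: 0.999
grasp_force: 0.0
```

```bash
python3 - <<'E'
from h import *
to(.5356,.1832,.010,4.0)
s=ctrl.capture("side");t=ctrl.capture("top")
B=cv2.resize(s[150:230,220:300],(400,400),interpolation=cv2.INTER_CUBIC);A=cv2.resize(t[170:250,170:250],(400,400),interpolation=cv2.INTER_CUBIC)
cv2.imwrite("pics/z9.png",np.hstack([A,B])[:,:,::-1])
E
```

```text
t 11.15 pos [0.5343 0.1837 0.0598] bayyaw 3.95 F [-0.2 -0.1  0.2] open 0.999 g 0.0
shift units [-0.028 -0.012  0.996] turn units -0.01
```

View pics/z9.png

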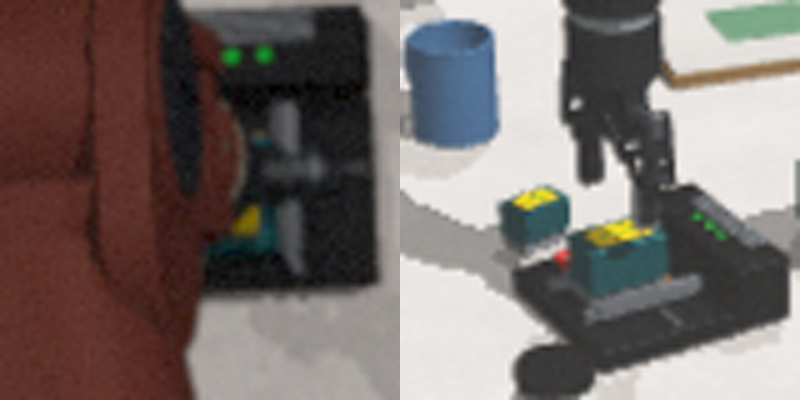

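The fingers straddle the pack. The near tip is at (645,222) and the far tip at (590,180), with their midpoint above the pack's label (618,235). I'll descend and grip gently.

Request:
{"fn": "servo_tool", "kwargs": {"increments": [[[-0.02,0,0.25],0,0],[[0,0,0.25],0,0],[[0,0,0.2],0,0],[[0,0,0.15],0,0],[[0,0,0.12],0,0]]}}

```text
time: 11.75
position: [0.5368, 0.1833, 0.0128]
orientation: [0.107, -3.139, -0.0]
wrist_force: [0.3, 0.3, 0.5]
opening: 0.998
grasp_force: 0.0
```

Request:
{"fn": "servo_tool", "kwargs": {"increments": [[[0,0,0.04],0,0],[[0,0,0],0,0.3],[[0,0,0],0,0.4],[[0,0,0],0,0.45],[[0,0,0],0,0.5]], "newtons": 25}}

```text
time: 12.25
position: [0.5377, 0.1836, 0.0125]
orientation: [-0.107, 3.139, 0.001]
wrist_force: [-0.3, 0.8, 2.5]
opening: 0.512
grasp_force: 26.2
```

Request:
{"fn": "servo_tool", "kwargs": {"increments": [[[0,0,0],0,0.6],[[0,0,0],0,0.6]], "newtons": 30}}

```text
time: 12.45
position: [0.5377, 0.1836, 0.0125]
orientation: [-0.107, 3.139, 0.001]
wrist_force: [-0.3, 1.1, 5.7]
opening: 0.51
grasp_force: 30.5
```

```bash
python3 - <<'E'
from h import *
yellow();to(.5,.18,.0125,4.0)
E
```

```text
yel [204, 130, 24, 16, 293] [215.5 137.6] [[0.749 0.191]]
yel [121, 257, 31, 31, 309] [135.3 271.7] [[0.3426 0.419 ]]
t 12.55 pos [0.5377 0.1835 0.0125] bayyaw 3.91 F [-0.4  0.7  5.4] open 0.514 g 30.5
shift units [ 0.757 -0.019 -0.001] turn units -0.018
```

Request:
{"fn": "servo_tool", "kwargs": {"increments": [[[0,0,-0.015],0,0.6],[[0,0,-0.015],0,0.6],[[0,0,0],0,0.6]]}}

```text
time: 12.85
position: [0.5369, 0.1833, 0.0129]
orientation: [0.107, -3.139, -0.0]
wrist_force: [1.1, 2.0, -2.5]
opening: 0.509
grasp_force: 31.4
```

Request:
{"fn": "servo_tool", "kwargs": {"increments": [[[0.06,0,0],0,0.6],[[0.1,0,0],0,0.6],[[0.1,0,0],0,0.6],[[0.1,0,0],0,0.6],[[0,0,0],0,0.6]]}}

```text
time: 13.35
position: [0.5181, 0.1822, 0.0132]
orientation: [0.107, -3.139, -0.0]
wrist_force: [-1.7, 2.7, -1.4]
opening: 0.51
grasp_force: 31.3
```

Request:
{"fn": "servo_tool", "kwargs": {"increments": [[[0.1,0,0],0,0.6],[[0.1,0,0],0,0.6],[[0.1,0,0],0,0.6],[[0.1,0,0],0,0.6],[[0,0,0],0,0.6]]}}

```text
time: 13.85
position: [0.4986, 0.181, 0.0133]
orientation: [0.108, -3.139, -0.001]
wrist_force: [-1.5, 3.6, -1.9]
opening: 0.512
grasp_force: 31.7
```

Request:
{"fn": "servo_tool", "kwargs": {"increments": [[[0.1,0.008,0],0,0.6],[[0.1,0,0],0,0.6],[[0.1,0,0],0,0.6],[[0.1,0,0],0,0.6],[[0.1,0,0],0,0.6]]}}

```text
time: 14.35
position: [0.4736, 0.1792, 0.0132]
orientation: [0.107, -3.139, 0.001]
wrist_force: [0.2, 1.2, -4.5]
opening: 0.509
grasp_force: 32.0
```

Request:
{"fn": "servo_tool", "kwargs": {"increments": [[[0.1,0,0],0,0.6],[[0.1,0,0],0,0.6],[[0.1,0,0],0,0.6],[[0.1,0,0],0,0.6],[[0.1,0,0],0,0.6]]}}

```text
time: 14.85
position: [0.449, 0.1777, 0.0134]
orientation: [0.107, -3.14, 0.0]
wrist_force: [0.5, -0.6, -4.1]
opening: 0.51
grasp_force: 32.1
```

Request:
{"fn": "servo_tool", "kwargs": {"increments": [[[0.1,0,0],0,0.6],[[0,0,0],0,0.6],[[0,0,0],0,0.6]]}}

```text
time: 15.15
position: [0.4445, 0.1775, 0.0135]
orientation: [-0.107, 3.139, 0.0]
wrist_force: [-0.3, -0.4, -2.5]
opening: 0.512
grasp_force: 32.2
```

Request:
{"fn": "servo_tool", "kwargs": {"increments": [[[0.1,0,-0.1],0,0.6],[[0,0,-0.4],0,0.6],[[0,0,-0.5],0,0.6],[[0,0,-0.5],0,0.6],[[0,0,-0.4],0,0.6]]}}

```text
time: 15.65
position: [0.4396, 0.1771, 0.1103]
orientation: [-0.107, 3.139, 0.0]
wrist_force: [0.3, 0.6, -2.4]
opening: 0.51
grasp_force: 32.2
```

Request:
{"fn": "servo_tool", "kwargs": {"increments": [[[0,0,-0.1],0.63,0.6],[[0,0,0],0.63,0.6],[[0,0,0],0.63,0.6],[[0,0,0],0.63,0.6],[[0,0,0],0,0.6]]}}

```text
time: 16.15
position: [0.4394, 0.1771, 0.1137]
orientation: [0.239, 3.132, 0.0]
wrist_force: [-0.1, 0.3, -3.8]
opening: 0.514
grasp_force: 32.3
```

```bash
cat >> h.py <<'E'
M=np.array([.5064,-.2068]);YL=-8.7
def lb(x,y=0): a=np.radians(YL);return M+[x*np.cos(a)-y*np.sin(a),x*np.sin(a)+y*np.cos(a)]
def inl():
    p=np.array(ctrl.state()['position'])[:2]-M;a=np.radians(YL);print('in light frame mm',(np.array([p@[np.cos(a),np.sin(a)],p@[-np.sin(a),np.cos(a)]])*1e3).round(2))
E
python3 - <<'E'
from h import *
p=lb(-.064);print(p);to(p[0],p[1],.1135,YL)
E
```

```text
[ 0.44313639 -0.19711931]
t 16.15 pos [0.4394 0.1771 0.1137] bayyaw -8.74 F [-0.1  0.3 -3.8] open 0.514 g 32.3
shift units [-1.212e+00 -7.386e+00  4.000e-03] turn units -0.008
```

Request:
{"fn": "servo_tool", "kwargs": {"increments": [[[-0.05,-0.3,0],0,0.6],[[-0.08,-0.5,0],0,0.6],[[-0.09,-0.55,0],0,0.6],[[-0.09,-0.55,0],0,0.6],[[-0.09,-0.55,0],0,0.6]]}}

```text
time: 16.65
position: [0.4405, 0.052, 0.1136]
orientation: [0.235, 3.132, 0.0]
wrist_force: [0.1, -0.3, -4.2]
opening: 0.512
grasp_force: 32.2
```

Request:
{"fn": "servo_tool", "kwargs": {"increments": [[[-0.09,-0.55,0],0,0.6],[[-0.09,-0.55,0],0,0.6],[[-0.09,-0.55,0],0,0.6],[[-0.09,-0.55,0],0,0.6],[[-0.09,-0.55,0],0,0.6]]}}

```text
time: 17.15
position: [0.442, -0.0875, 0.1136]
orientation: [0.235, 3.132, -0.0]
wrist_force: [0.4, 0.1, -3.4]
opening: 0.512
grasp_force: 32.2
```

Request:
{"fn": "servo_tool", "kwargs": {"increments": [[[-0.09,-0.55,0],0,0.6],[[-0.09,-0.55,0],0,0.6],[[-0.09,-0.5,0],0,0.6],[[-0.08,-0.4,0],0,0.6],[[-0.05,-0.19,0],0,0.6]]}}

```text
time: 17.65
position: [0.4452, -0.1991, 0.1135]
orientation: [0.238, 3.132, -0.0]
wrist_force: [0.7, 0.6, -2.9]
opening: 0.509
grasp_force: 32.3
```

Request:
{"fn": "servo_tool", "kwargs": {"increments": [[[0,0,0],0,0.6],[[0,0,0],0,0.6],[[0,0,0],0,0.6]]}}

```text
time: 17.95
position: [0.4454, -0.1966, 0.1134]
orientation: [-0.236, -3.133, -0.001]
wrist_force: [-0.1, -0.0, -3.3]
opening: 0.513
grasp_force: 32.3
```

```bash
python3 - <<'E'
from h import *
p=lb(-.064);to(p[0],p[1],.0137,YL);inl();yellow()
for c in("top","side"):
  for t,z in(("ink_jar",0),): print([(round(d['score'],2),w(c,d['centre'],z).round(3).tolist()) for d in ctrl.mark_of(c,t)]) if c=="top" else 0
E
```

```text
t 17.95 pos [ 0.4454 -0.1966  0.1134] bayyaw -8.62 F [-0.1 -0.  -3.3] open 0.513 g 32.3
shift units [ 0.043 -0.018  1.993] turn units 0.016
in light frame mm [-61.86   0.84]
yel [204, 130, 24, 16, 295] [215.5 137.6] [[0.749 0.191]]
yel [166, 205, 9, 14, 96] [169.9 211.8] [[0.5224 0.3211]]
yel [121, 257, 32, 31, 331] [135.6 271.5] [[0.3431 0.418 ]]
[(0.59, [[0.406, 0.015]])]
```

Request:
{"fn": "servo_tool", "kwargs": {"increments": [[[0.04,-0.018,0.4],0.016,0.6],[[0,0,0.5],0,0.6],[[0,0,0.5],0,0.6],[[0,0,0.4],0,0.6],[[0,0,0.19],0,0.6]]}}

```text
time: 18.6
position: [0.4423, -0.197, 0.0119]
orientation: [-0.239, -3.13, -0.002]
wrist_force: [0.2, 0.6, -3.8]
opening: 0.516
grasp_force: 32.2
```

Request:
{"fn": "servo_tool", "kwargs": {"increments": [[[0,0,0],0,0.6],[[0,0,0],0,0.6],[[0,0,0],0,0.6]]}}

```text
time: 18.9
position: [0.444, -0.1988, 0.0152]
orientation: [0.24, 3.131, -0.002]
wrist_force: [-0.1, 0.0, -2.7]
opening: 0.51
grasp_force: 32.2
```

```bash
python3 - <<'E'
from h import *
p=lb(-.03);to(p[0],p[1],.0137,YL);inl()
im=ctrl.capture("side");t=ctrl.capture("top")
q=px("side",[.46,-.2,.04])[0].astype(int);B=cv2.resize(im[q[1]-40:q[1]+40,q[0]-40:q[0]+40],(400,400),interpolation=cv2.INTER_CUBIC)
q=px("top",[.48,-.2,.04])[0].astype(int);A=cv2.resize(t[q[1]-40:q[1]+40,q[0]-40:q[0]+40],(400,400),interpolation=cv2.INTER_CUBIC)
cv2.imwrite("pics/z10.png",np.hstack([A,B])[:,:,::-1])
E
```

```text
t 18.9 pos [ 0.444  -0.1988  0.0152] bayyaw -8.77 F [-0.1  0.  -2.7] open 0.51 g 32.2
shift units [-0.657  0.03   0.031] turn units -0.013
in light frame mm [-62.86  -1.48]
```

View pics/z10.png

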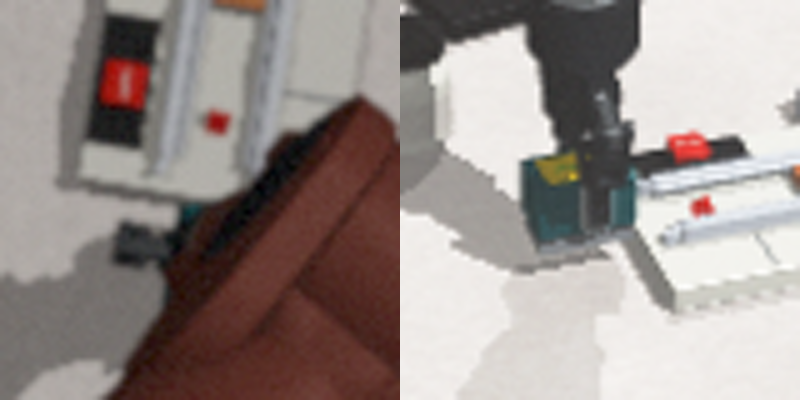

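The side crop shows the pack upright just before the bay, its leading face at (635,200) between the rail mouths at (640,185) and (665,235). I'll let it settle before feeding it in.

Request:
{"fn": "servo_tool", "kwargs": {"increments": [[[0,0,0],0,0.6],[[0,0,0],0,0.6],[[0,0,0],0,0.6]]}}

```text
time: 19.3
position: [0.4433, -0.1983, 0.014]
orientation: [0.24, 3.132, -0.0]
wrist_force: [-0.6, -1.0, -2.8]
opening: 0.511
grasp_force: 32.2
```

```bash
python3 - <<'E'
from h import *
p=lb(-.03);to(p[0],p[1],.0137,YL);inl()
E
```

```text
t 19.3 pos [ 0.4433 -0.1983  0.014 ] bayyaw -8.78 F [-0.6 -1.  -2.8] open 0.511 g 32.2
shift units [-0.673  0.023  0.006] turn units -0.015
in light frame mm [-63.65  -1.09]
```

Request:
{"fn": "servo_tool", "kwargs": {"increments": [[[-0.06,0.022,0],-0.015,0.6],[[-0.08,0,0],0,0.6],[[-0.08,0,0],0,0.6],[[-0.06,0,0],0,0.6],[[0,0,0],0,0.6]]}}

```text
time: 19.8
position: [0.4576, -0.1993, 0.0138]
orientation: [0.238, 3.132, 0.0]
wrist_force: [-0.3, -0.1, -3.2]
opening: 0.509
grasp_force: 32.2
```

Request:
{"fn": "servo_tool", "kwargs": {"increments": [[[-0.04,0,0],0,0.6],[[-0.04,0,0],0,0.6],[[-0.04,0,0],0,0.6]]}}

```text
time: 20.1
position: [0.4634, -0.2002, 0.0139]
orientation: [0.238, 3.132, 0.0]
wrist_force: [0.1, -0.6, -3.2]
opening: 0.511
grasp_force: 32.2
```

```bash
python3 - <<'E'
from h import *
p=lb(-.03);to(p[0],p[1],.0137,YL);inl()
E
```

```text
t 20.1 pos [ 0.4634 -0.2002  0.0139] bayyaw -8.7 F [ 0.1 -0.6 -3.2] open 0.511 g 32.2
shift units [-0.271 -0.001  0.003] turn units -0.001
in light frame mm [-4.355e+01  3.000e-02]
```

Request:
{"fn": "servo_tool", "kwargs": {"increments": [[[-0.04,0,0],0,0.6],[[-0.04,0,0],0,0.6],[[-0.04,0,0],0,0.6]]}}

```text
time: 20.4
position: [0.4693, -0.2011, 0.0138]
orientation: [0.238, 3.133, 0.0]
wrist_force: [-0.2, -0.1, -4.2]
opening: 0.516
grasp_force: 32.2
```

Request:
{"fn": "servo_tool", "kwargs": {"increments": [[[-0.04,0,0],0,0.6],[[-0.04,0,0],0,0.6],[[-0.04,0,0],0,0.6]]}}

```text
time: 20.7
position: [0.4752, -0.202, 0.0138]
orientation: [0.238, 3.133, 0.0]
wrist_force: [-0.2, -0.3, -4.0]
opening: 0.509
grasp_force: 32.2
```

Request:
{"fn": "servo_tool", "kwargs": {"increments": [[[-0.04,0,0],0,0.6],[[-0.04,0,0],0,0.6],[[-0.04,0,0],0,0.6]]}}

```text
time: 21.0
position: [0.4807, -0.2022, 0.0134]
orientation: [-0.238, -3.132, -0.002]
wrist_force: [-1.7, 2.8, -5.0]
opening: 0.512
grasp_force: 32.1
```

```bash
python3 - <<'E'
from h import *
p=lb(0);to(p[0],p[1],.0137,YL);inl()
E
```

```text
t 21.0 pos [ 0.4807 -0.2022  0.0134] bayyaw -8.69 F [-1.7  2.8 -5. ] open 0.512 g 32.1
shift units [-0.522 -0.013 -0.007] turn units 0.002
in light frame mm [-26.08   0.65]
```

Request:
{"fn": "servo_tool", "kwargs": {"increments": [[[0,0.016,0],0,0.6],[[-0.04,0,0],0,0.6],[[-0.04,0,0],0,0.6]]}}

```text
time: 21.3
position: [0.4852, -0.2025, 0.0138]
orientation: [0.238, 3.132, 0.0]
wrist_force: [-0.6, 1.7, -4.3]
opening: 0.512
grasp_force: 32.3
```

Request:
{"fn": "servo_tool", "kwargs": {"increments": [[[-0.04,0,0],0,0.6],[[-0.04,0,0],0,0.6],[[-0.04,0,0],0,0.6]]}}

```text
time: 21.6
position: [0.4911, -0.2035, 0.0138]
orientation: [-0.238, -3.132, -0.001]
wrist_force: [-1.4, 2.3, -4.1]
opening: 0.514
grasp_force: 32.2
```

```bash
python3 - <<'E'
from h import *
p=lb(0);to(p[0],p[1],.0137,YL);inl()
E
```

```text
t 21.6 pos [ 0.4911 -0.2035  0.0138] bayyaw -8.69 F [-1.4  2.3 -4.1] open 0.514 g 32.2
shift units [-0.313 -0.02   0.001] turn units 0.001
in light frame mm [-15.64   0.99]
```

Request:
{"fn": "servo_tool", "kwargs": {"increments": [[[-0.03,0.01,0],0,0.6],[[-0.04,0,0],0,0.6],[[-0.04,0,0],0,0.6]]}}

```text
time: 21.9
position: [0.4968, -0.2042, 0.014]
orientation: [0.238, 3.132, -0.0]
wrist_force: [-1.6, 0.5, -2.4]
opening: 0.511
grasp_force: 32.3
```

Request:
{"fn": "servo_tool", "kwargs": {"increments": [[[-0.04,0,0],0,0.6],[[-0.04,0,0],0,0.6]]}}

```text
time: 22.1
position: [0.5006, -0.2047, 0.014]
orientation: [0.239, 3.133, -0.0]
wrist_force: [-2.3, 0.0, -1.5]
opening: 0.517
grasp_force: 32.4
```

Request:
{"fn": "servo_tool", "kwargs": {"increments": [[[-0.04,0,0],0,0.6],[[-0.04,0,0],0,0.6]]}}

```text
time: 22.3
position: [0.5045, -0.2053, 0.014]
orientation: [-0.238, -3.133, 0.0]
wrist_force: [-4.0, -0.2, -1.6]
opening: 0.511
grasp_force: 32.5
```

```bash
python3 - <<'E'
from h import *
p=lb(.066);to(p[0],p[1],.0137,YL);inl()
E
```

```text
t 22.3 pos [ 0.5045 -0.2053  0.014 ] bayyaw -8.71 F [-4.  -0.2 -1.6] open 0.511 g 32.5
shift units [-1.361 -0.024  0.005] turn units -0.001
in light frame mm [-2.07  1.21]
```

Request:
{"fn": "servo_tool", "kwargs": {"increments": [[[-0.05,0,0],0,0.6],[[-0.05,0,0],0,0.6],[[-0.05,0,0],0,0.6]]}}

```text
time: 22.6
position: [0.5122, -0.2064, 0.014]
orientation: [0.238, 3.132, -0.0]
wrist_force: [-0.6, -0.2, -2.2]
opening: 0.509
grasp_force: 32.5
```

Request:
{"fn": "servo_tool", "kwargs": {"increments": [[[-0.06,0,0],0,0.6],[[-0.06,0,0],0,0.6],[[-0.06,0,0],0,0.6]]}}

```text
time: 22.9
position: [0.521, -0.2077, 0.0139]
orientation: [0.238, 3.132, 0.0]
wrist_force: [-0.4, -0.0, -2.4]
opening: 0.511
grasp_force: 32.5
```

Request:
{"fn": "servo_tool", "kwargs": {"increments": [[[-0.06,0,0],0,0.6],[[-0.06,0,0],0,0.6],[[-0.06,0,0],0,0.6]]}}

```text
time: 23.2
position: [0.5299, -0.209, 0.0138]
orientation: [0.238, 3.132, 0.0]
wrist_force: [-1.5, 0.3, -1.9]
opening: 0.51
grasp_force: 32.5
```

```bash
python3 - <<'E'
from h import *
p=lb(.066);to(p[0],p[1],.0137,YL);inl()
E
```

```text
t 23.2 pos [ 0.5299 -0.209   0.0138] bayyaw -8.7 F [-1.5  0.3 -1.9] open 0.51 g 32.5
shift units [-0.849 -0.027  0.003] turn units -0.0
in light frame mm [23.53  1.36]
```

Request:
{"fn": "servo_tool", "kwargs": {"increments": [[[-0.07,0,0],0,0.6],[[-0.07,0,0],0,0.6],[[-0.07,0,0],0,0.6],[[-0.07,0,0],0,0.6],[[-0.06,0,0],0,0.6]]}}

```text
time: 23.7
position: [0.5467, -0.2116, 0.0138]
orientation: [0.238, 3.133, 0.0]
wrist_force: [-0.6, 0.0, -1.3]
opening: 0.515
grasp_force: 32.5
```

Request:
{"fn": "servo_tool", "kwargs": {"increments": [[[-0.06,0,0],0,0.6],[[-0.06,0,0],0,0.6],[[-0.06,0,0],0,0.6],[[-0.06,0,0],0,0.6],[[0,0,0],0,0.6]]}}

```text
time: 24.2
position: [0.5588, -0.2135, 0.0139]
orientation: [0.238, 3.132, 0.0]
wrist_force: [2.1, 0.1, -2.8]
opening: 0.509
grasp_force: 32.5
```

```bash
python3 - <<'E'
from h import *
p=lb(.066);to(p[0],p[1],.0137,YL);inl()
E
```

```text
t 24.2 pos [ 0.5588 -0.2135  0.0139] bayyaw -8.7 F [ 2.1  0.1 -2.8] open 0.509 g 32.5
shift units [-0.265 -0.027  0.004] turn units 0.001
in light frame mm [52.77  1.33]
```

Request:
{"fn": "servo_tool", "kwargs": {"increments": [[[-0.03,0,0],0,0.6],[[-0.03,0,0],0,0.6]]}}

```text
time: 24.4
position: [0.5612, -0.2138, 0.0138]
orientation: [-0.238, -3.132, -0.0]
wrist_force: [-0.8, -0.1, -1.7]
opening: 0.51
grasp_force: 32.5
```

Request:
{"fn": "servo_tool", "kwargs": {"increments": [[[-0.03,0,0],0,0.6],[[-0.03,0,0],0,0.6]]}}

```text
time: 24.6
position: [0.5642, -0.2143, 0.0138]
orientation: [-0.238, -3.132, -0.0]
wrist_force: [-0.8, -0.4, -2.5]
opening: 0.509
grasp_force: 32.5
```

Request:
{"fn": "servo_tool", "kwargs": {"increments": [[[-0.03,0,0],0,0.6],[[-0.03,0,0],0,0.6]]}}

```text
time: 24.8
position: [0.5673, -0.2147, 0.0138]
orientation: [-0.238, -3.133, -0.0]
wrist_force: [-0.7, -0.1, -2.0]
opening: 0.508
grasp_force: 32.5
```

Request:
{"fn": "servo_tool", "kwargs": {"increments": [[[-0.02,0,0],0,0.6],[[-0.02,0,0],0,0.6]]}}

```text
time: 25.0
position: [0.5692, -0.2151, 0.0138]
orientation: [-0.238, -3.133, -0.0]
wrist_force: [-0.1, -0.1, -1.0]
opening: 0.513
grasp_force: 32.5
```

Request:
{"fn": "servo_tool", "kwargs": {"increments": [[[-0.02,0,0],0,0.6],[[0,0,0],0,0.6]]}}

```text
time: 25.2
position: [0.5703, -0.2152, 0.0139]
orientation: [0.238, 3.132, 0.0]
wrist_force: [-0.4, -0.0, -2.2]
opening: 0.51
grasp_force: 32.5
```

Request:
{"fn": "servo_tool", "kwargs": {"increments": [[[-0.02,0,0],0,0.6],[[0,0,0],0,0.6]]}}

```text
time: 25.4
position: [0.5712, -0.2153, 0.0137]
orientation: [0.238, 3.132, 0.0]
wrist_force: [-0.2, -0.4, -1.5]
opening: 0.511
grasp_force: 32.4
```

Request:
{"fn": "servo_tool", "kwargs": {"increments": [[[-0.02,0,0],0,0.6],[[0,0,0],0,0.6]]}}

```text
time: 25.6
position: [0.5722, -0.2155, 0.0137]
orientation: [0.238, 3.133, 0.0]
wrist_force: [1.1, -0.5, -3.2]
opening: 0.509
grasp_force: 32.4
```

Request:
{"fn": "servo_tool", "kwargs": {"increments": [[[-0.02,0,0],0,0.6],[[0,0,0],0,0.6]]}}

```text
time: 25.8
position: [0.5731, -0.2156, 0.0138]
orientation: [-0.238, -3.132, -0.0]
wrist_force: [-0.6, 0.4, -4.1]
opening: 0.51
grasp_force: 32.4
```

Request:
{"fn": "servo_tool", "kwargs": {"increments": [[[-0.012,0,0],0,0.6],[[0,0,0],0,0.6]]}}

```text
time: 26.0
position: [0.5732, -0.2156, 0.0137]
orientation: [-0.238, -3.131, -0.0]
wrist_force: [-4.4, 0.7, -0.8]
opening: 0.512
grasp_force: 32.6
```

Request:
{"fn": "servo_tool", "kwargs": {"increments": [[[-0.012,0,0],0,0.6],[[0,0,0],0,0.6]]}}

```text
time: 26.2
position: [0.5732, -0.2156, 0.0137]
orientation: [-0.238, -3.13, -0.0]
wrist_force: [-7.7, 0.7, 1.9]
opening: 0.508
grasp_force: 33.0
```

Request:
{"fn": "servo_tool", "kwargs": {"increments": [[[-0.012,0,0],0,0.6],[[0,0,0],0,0.6]]}}

```text
time: 26.4
position: [0.5732, -0.2156, 0.0137]
orientation: [-0.239, -3.129, -0.001]
wrist_force: [-9.7, 1.2, 4.1]
opening: 0.51
grasp_force: 33.1
```

Hard stop felt at x of about 67.5, after the upward push of the fin vanished. I'll relax the push, then tug back lightly to confirm the catch holds.

Request:
{"fn": "servo_tool", "kwargs": {"increments": [[[0.02,0,0],0,0.6],[[0.02,0,0],0,0.6],[[0,0,0],0,0.6]]}}

```text
time: 26.7
position: [0.5731, -0.2157, 0.0138]
orientation: [0.238, 3.132, 0.0]
wrist_force: [-1.3, -0.3, -3.3]
opening: 0.512
grasp_force: 32.4
```

Request:
{"fn": "servo_tool", "kwargs": {"increments": [[[0.02,0,0],0,0.6],[[0,0,0],0,0.6]]}}

```text
time: 26.9
position: [0.5721, -0.2155, 0.014]
orientation: [0.238, 3.132, -0.0]
wrist_force: [-0.7, -0.0, -3.8]
opening: 0.511
grasp_force: 32.4
```

Request:
{"fn": "servo_tool", "kwargs": {"increments": [[[0.016,0,0],0,0.6],[[0,0,0],0,0.6]]}}

```text
time: 27.1
position: [0.5712, -0.2154, 0.0139]
orientation: [0.238, 3.132, 0.0]
wrist_force: [-0.3, 0.7, -3.8]
opening: 0.513
grasp_force: 32.4
```

Request:
{"fn": "servo_tool", "kwargs": {"increments": [[[0.016,0,0],0,0.6],[[0,0,0],0,0.6]]}}

```text
time: 27.3
position: [0.571, -0.2153, 0.0141]
orientation: [0.238, 3.131, -0.0]
wrist_force: [4.1, -0.2, -4.5]
opening: 0.514
grasp_force: 32.1
```

The catch holds: it blocks 2 mm back from the stop. I'll relax, set the pack down and open gently.

Request:
{"fn": "servo_tool", "kwargs": {"increments": [[[-0.02,0,0],0,0.6],[[0,0,0.012],0,0.6],[[0,0,0],0,0.5],[[0,0,0],0,0.4],[[0,0,0],0,0.3]], "newtons": 20}}

```text
time: 27.8
position: [0.5715, -0.2156, 0.0136]
orientation: [0.238, 3.132, -0.0]
wrist_force: [-0.3, 1.3, -0.3]
opening: 0.697
grasp_force: 0.0
```

Request:
{"fn": "servo_tool", "kwargs": {"increments": [[[0,0,0],0,0.15],[[0,0,0],0,0.05],[[0,0,0],0,0],[[0,0,0],0,0]]}}

```text
time: 28.2
position: [0.5713, -0.2154, 0.0133]
orientation: [0.238, 3.132, 0.0]
wrist_force: [-0.1, 0.9, 0.4]
opening: 1.0
grasp_force: 0.0
```

Request:
{"fn": "servo_tool", "kwargs": {"increments": [[[0,0,-0.1],0,0],[[0,0,-0.3],0,0],[[0,0,-0.5],0,0],[[0,0,-0.5],0,0],[[0,0,-0.5],0,0]]}}

```text
time: 28.7
position: [0.5715, -0.2155, 0.1107]
orientation: [0.238, 3.131, -0.001]
wrist_force: [0.3, 0.1, -0.1]
opening: 0.997
grasp_force: 0.0
```

Request:
{"fn": "servo_tool", "kwargs": {"increments": [[[0.6,0,-0.2],0,0],[[0.6,0,0],0,0],[[0.6,0,0],0,0],[[0.4,0,0],0,0],[[0,0,0],0,0]]}}

```text
time: 29.2
position: [0.4614, -0.1986, 0.1198]
orientation: [0.239, 3.131, -0.001]
wrist_force: [-0.1, -0.7, 0.4]
opening: 1.002
grasp_force: 0.0
```

```bash
python3 - <<'E'
from h import *
to(.5,-.2,.1);im=yellow()
c=(.575,-.215);N=800;h=.06
H=cv2.cvtColor(warp("top",im,*c,.074,h,N=N),cv2.COLOR_RGB2HSV)
m=((abs(H[...,0].astype(int)-27)<6)&(H[...,1]>120)&(H[...,2]>70)).astype(np.uint8)
n,l,s,ct=cv2.connectedComponentsWithStats(m);i=1+s[1:,4].argmax();r=cv2.minAreaRect(np.argwhere(l==i)[:,::-1].astype(np.float32))
P=np.array((c[0]+h-r[0][1]*2*h/(N-1),c[1]+h-r[0][0]*2*h/(N-1)));print('pack',P,np.array(r[1])*2e3*h/N,r[2])
p=P-M;a=np.radians(YL);print('in light mm',1e3*p@[np.cos(a),np.sin(a)],1e3*p@[-np.sin(a),np.cos(a)])
# red fin
Hh=cv2.cvtColor(im,cv2.COLOR_RGB2HSV);m=((Hh[...,0]<8)|(Hh[...,0]>172))&(Hh[...,1]>130)&(Hh[...,2]>90)
n,l,s,ct=cv2.connectedComponentsWithStats(m.astype(np.uint8))
print([(s[i].tolist(),ct[i].round(1).tolist()) for i in range(1,n) if 310<ct[i][0]<370 and 190<ct[i][1]<230])
E
```

```text
t 29.2 pos [ 0.4614 -0.1986  0.1198] bayyaw -8.74 F [-0.1 -0.7  0.4] open 1.002 g 0.0
shift units [-0.767  0.091  0.398] turn units None
yel [204, 130, 24, 16, 293] [215.4 137.6] [[0.749  0.1911]]
yel [344, 191, 13, 18, 180] [350.1 199.3] [[ 0.5694 -0.2156]]
yel [166, 205, 9, 14, 96] [169.9 211.8] [[0.5224 0.3211]]
yel [121, 257, 32, 30, 325] [135.5 271.4] [[0.3433 0.4183]]
pack [ 0.56960972 -0.21571237] [31.94583435 51.84916077] 8.895857810974121
in light mm 63.83051361043652 0.7513264603736225
[([322, 201, 10, 10, 74], [326.6, 205.2]), ([346, 213, 2, 2, 2], [346.5, 213.5]), ([344, 214, 1, 1, 1], [344.0, 214.0])]
```

The pack is in line with the bay (8.9° against 8.7°), with its centre at x of about 64. The red fin shows behind it, and the tug test held.

```bash
python3 -c "
from cell import ctrl
print(ctrl.job_done())"
```

```text
the job is handed in; nothing more can be done
None
```

I handed the job in: the pack was freed from the charger and slid into the light pad's bay up to its stop. A light backward tug showed the catch holding behind it; no pass or fail verdict came back.

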